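# Draw the long spatula out of the ultrasonic bath

### The arm

A 6-joint arm with a two-finger parallel gripper is mounted at the origin on the work surface. World frame = base frame: x ahead of the robot, y to its left, z up, the work surface at z = 0. Lengths are in mm, angles in degrees, forces in N, time in s.
With the tool pointing down it reaches from about 375 to 900 mm from the base axis. Payload 3.1 kg.
Tool frame: the origin (TCP) lies between the finger pads; the fingertips stand 22 mm ahead of it and the grasp point (between the pads) lies 3 mm ahead of it; z points along the fingers, y is the line along which they close (so a half turn about z gives the same grasp; the last joint's range is limited). The gripper opens to 85 mm and grips with 20 to 120 N. Pads are 22 mm wide; open, the fingers measure 114 mm over their backs; the gripper's body (76 mm by 85 mm) begins 54 mm behind the grasp point. The pads swing forward as they close: fully open they stand 13 mm farther back than shut.
Start: joints at [-78.352, 30.224, 82.088, -0, 67.689, -10.227], TCP at [232.89, -579.965, 253.31] pointing down, gripper open.
Joint ranges: [-176.69, 176.69], [-43.24, 126.21], [12.49, 139.97], [-82, 262], [0, 151.66], [-163.58, 163.58]. Speed limits (degrees/s): [159.86, 159.86, 180, 180, 180, 180].

### API

Orientations are given as [roll, pitch, yaw] about the fixed x, y, z axes, in that order (R = Rz(yaw) Ry(pitch) Rx(roll)).
In Python, from station import telemetry, viewer, robot gives the robot as it stands. The module is installed in compiled form; this text tells all that it offers.
- The arm moves only by the shell command python3 -m handwheel 'ROWS' [FORCE]. ROWS is JSON, a list of rows, each an object of numbers: "tx", "ty", "tz": the shift along the tool's x, y, z scaled (see below); "ax", "ay", "az": the turn, a rotation vector about the tool's x, y, z scaled (see below); "gripper": the opening, from 0 (shut) to 1 (fully open). A call has 1 to 12 rows; each row is the pose to reach, as a shift and turn from the pose commanded when the call began, along the tool's axes at that moment, turning the shorter way round; what a row does not reach only later rows make up. The controller multiplies each number of a shift by 75 cm and each number of a turn by 360 degrees. A row lasts 1/12 s, in which the tool goes at most 41.7 mm and 7.16 degrees, less where a joint would pass 70% of its speed; a pose out of reach is approached as far as the arm can. A call with a number of a shift or a turn outside -1 to 1 is refused whole. A call with a gripper value outside its range is refused whole. The fingers move at their own pace and stop on an object; FORCE is the grip in N (left out, the last holds). Time passes only in rows, so rows that repeat a pose let the fingers close. It gives the time, the measured TCP pose, the force, the opening and the grip force at its end, in the units of the state.
- telemetry.read_state(): the state, without advancing time (a new reading comes with each control period).
- viewer.capture(name): name is "side" or "top" or "wrist"; returns a dict with "color" (480x640x3 uint8, red, green, blue), "z_map" (480x640 float32, mm along the optical axis (not along the pixel's ray), 0 where there is no reading), "fx", "fy", "cx", "cy" (pixels), "pose" (4x4, takes a point from camera to world coordinates). Camera axes: x right, y down, z forward; pixel columns grow to the right and rows downward; lengths in mm; the calibration is good to about 2 mm. A picture is of the moment at which its call begins.
- robot.sign_off(): hands the job in; it is judged then, once.
The state is a dict: "t": time; "joint_pos": joint angles; "dq": joint speeds; "joint_torque": joint torques, N m; "ee_pos": TCP position; "ee_rot": TCP orientation; "wrist_force": force on the tool from outside, world axes, zero at the start; "wrist_torque": the same for the moment, N m; "finger_gap": finger opening in mm; "gripper_force": force on a finger pad.
Only numpy, scipy, OpenCV 4.12 (cv2) and the standard library are available. Lean on these libraries where they do the work, as an engineer would, in place of code of your own. Each camera call takes 0.05 s, during which the arm holds its last target. There are 200 camera calls.

### The job

The long spatula has had its clean and leans in the drained ultrasonic bath, its blue handle sticking out of the round hole in the bath's cover. Take it by the handle, draw it out slantwise through the hole without lifting or shifting the loose cover, and finish still holding it in the gripper: blade down and steeper than 45 degrees, its blade end over the bath and a few centimetres clear above the cover, so that it can drip off. Leave everything else on the bench where it stands.

Things in the scene. Friction and masses are not known exactly. Their poses are not given: they have to be found in the camera images.
- bath: white ultrasonic bath, fixed to the bench; housing 172 mm (x) by 270 mm (y) by 165 mm high, its control panel on the -x side. Origin: centre of its underside. Open tank in its top, inside 137 mm (x) by 240 mm (y), flat floor 80 mm above the origin, rim 165 mm above the origin.
- cover: loose stainless cover, 166 (x) by 264 (y) mm, 4 mm thick, 0.35 kg, lying on the bath's rim (upper face 169 mm above the bath's origin); lips inside the tank leave it 2.5 mm play. Origin: centre of its underside, axes as the bath's. Round through hole, 86 mm diameter, at y = -62 mm; at y = +62 mm a closing disc with black knob, standing 22 mm above the plate.
- opening (a point): centre of the cover's open round hole (86 mm diameter), at the cover's upper face
- spatula: long spatula, 330 mm, 0.11 kg: blade 60 x 22 x 2.5 mm, round 8 mm steel shaft, blue handle 95 mm long, 16 wide (y), 13 thick (z). x axis: along its centre line towards the handle end. Origin: 228 mm from the blade end. At the start the blade lies on the tank floor at the bath's +y end; it rises about 24 degrees to -y over the hole's outer edge, yawed up to 9 degrees; the handle juts out.
- spatula_grip (a point): on the spatula's centre line inside the handle, 285 mm from the blade end and 45 mm from the handle end: the place to grip
- spatula_tip (a point): middle of the spatula's blade end
- wash_bottle: bystander: white wash bottle with red cap and spout, 68 mm diameter, about 195 mm high; origin: centre of its underside
- amber_bottle: bystander: amber glass bottle with blue cap, 68 mm diameter, 150 mm high; origin: centre of its underside
- beaker: bystander: empty glass beaker, 72 mm diameter, 95 mm high; origin: centre of its underside
- mortar: bystander: white porcelain mortar, 90 mm diameter, 38 mm high; origin: centre of its underside
- crucible_box: bystander: flat clear box of small white crucibles, 75 mm by 110 mm, 22 mm high; origin: centre of its underside
- tray: bystander: steel tray with tweezers, 200 mm by 100 mm, 18 mm high; origin: centre of its underside

How it is judged (in metres and radians):
At the end, for the whole second after the job is handed in: The fingers hold the spatula still, blade end lowest and its length within 50 degrees of vertical; the blade end is over the bath's outline (5 mm to spare) and at least 10 mm above the cover's upper face; the spatula touches neither cover nor bath; the cover lies where it was, within 8 mm (z of spatula_tip in the frame of bath above 0.179 m and x of spatula_tip in the frame of bath between -0.09 and 0.09 m and y of spatula_tip in the frame of bath between -0.14 and 0.14 m and angle between spatula's own x axis and vertical below 0.87 rad and contact force between the fingers and spatula above 2 N and contact force between spatula and cover below 0.1 N and contact force between spatula and bath below 0.1 N and linear speed of spatula below 0.05 m/s and distance of cover from where it was at the start of the episode below 0.008 m); the arm keeps its last pose, push and grip.
It fails at once if the cover is lifted or shifted by more than 8 mm (distance of any of cover, opening from where it was at the start of the episode above 0.008 m).
It fails at once if a bystander is moved by more than 30 mm (distance of any of wash_bottle, amber_bottle, beaker, mortar, crucible_box, tray from where it was at the start of the episode above 0.03 m).
It also fails if it takes over 42 s, if anything falls off the work surface, if the arm or the gripper's body presses on something with over 40 N, if the wrist force passes 120 N, or if a joint passes its speed limit or range.

## Working session

There is one attempt and no reset: what is moved stays moved. The work goes in short steps, Python scripts to look and compute and a shell command to move; the robot and the scene stay as the last step left them, time stands still between calls to the robot, and variables do not carry over. Pictures are saved under pics/ and viewed, at most 10 in all, crops included, and the job is handed in when it is done.

```bash
mkdir -p pics; python3 - <<'E'
from station import telemetry, viewer
import cv2,numpy as np
s=telemetry.read_state(); print({k:np.round(v,2).tolist() for k,v in s.items()})
ims=[]
for n in("top","side"):
    c=viewer.capture(n); np.savez("pics/%s0.npz"%n,**c); cv2.imwrite("pics/%s0.png"%n,c["color"][...,::-1]); print(n,c["fx"],c["fy"],c["cx"],c["cy"],np.round(c["pose"],3).tolist())
E
```

```text
{'t': 0.0, 'joint_pos': [-78.35, 30.28, 82.16, -0.0, 67.69, -10.23], 'dq': [-0.01, 0.02, 0.01, 0.0, -0.01, 0.08], 'joint_torque': [-0.0, -44.24, -17.8, -0.0, 0.01, 0.0], 'ee_pos': [232.75, -579.34, 252.34], 'ee_rot': [-179.88, -0.02, 21.88], 'wrist_force': [-0.36, 0.4, -0.09], 'wrist_torque': [0.02, 0.01, -0.01], 'gripper_force': 0.0, 'finger_gap': 85.28}
top 548.3585388410115 548.3585388410115 329.51376163991165 237.0986279094113 [[-0.012, -0.996, 0.087, 427.412], [-1.0, 0.012, -0.004, -12.939], [0.003, -0.087, -0.996, 1654.422], [0.0, 0.0, 0.0, 1.0]]
side 479.8993274035623 479.8993274035623 314.84507163475706 243.12649570534802 [[-0.994, -0.072, 0.087, 455.969], [-0.111, 0.749, -0.653, 624.511], [-0.018, -0.659, -0.752, 911.763], [0.0, 0.0, 0.0, 1.0]]
```

View pics/top0.png

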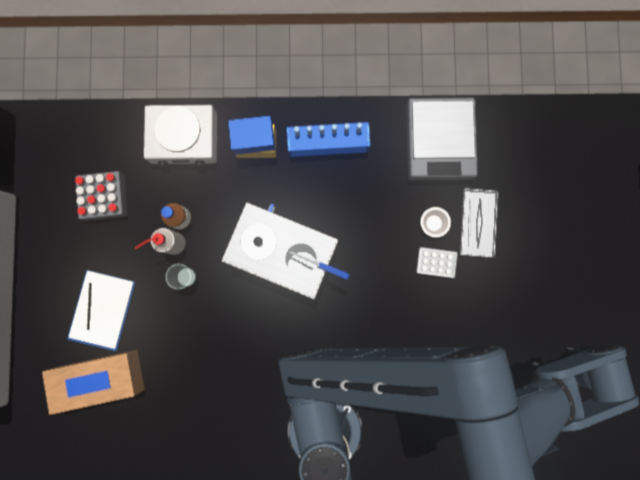

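View pics/side0.png

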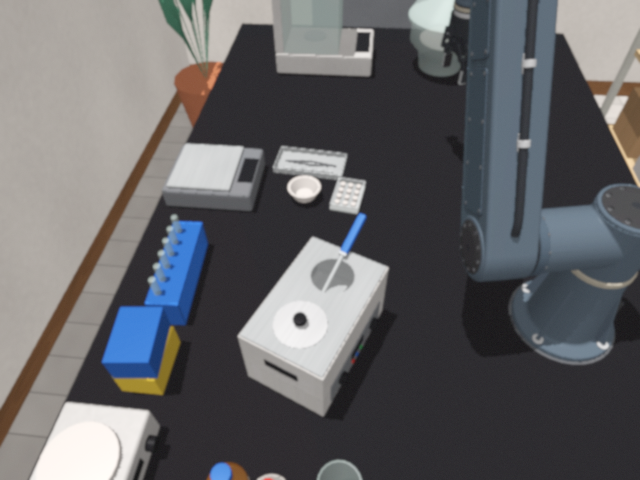

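The top picture shows the cover with corners near (248,204), (337,239), (315,298) and (222,262). The hole is near (301,257), and the blue handle runs from (319,264) to (347,276). The side picture agrees: the handle juts toward -y, clear of the bystanders. Next I'll measure these by depth.

```bash
cat > h.py <<'E'
import numpy as np,cv2
def cloud(c):
    z=c["z_map"].astype(float);v,u=np.mgrid[:480,:640]
    P=np.stack([(u-c["cx"])/c["fx"]*z,(v-c["cy"])/c["fy"]*z,z],-1)
    return P@c["pose"][:3,:3].T+c["pose"][:3,3], z>0
E
python3 - <<'E'
from h import *
for n in("top","side"):
    c=np.load(f"pics/{n}0.npz"); P,ok=cloud(c)
    hsv=cv2.cvtColor(c["color"],cv2.COLOR_RGB2HSV)
    x,y,z=P[...,0],P[...,1],P[...,2]
    roi=ok&(x>380)&(x<760)&(y>-120)&(y<300)
    cov=roi&(abs(z-169)<5)
    pts=P[cov]; r=cv2.minAreaRect(pts[:,:2].astype(np.float32)); print(n,"cover",cov.sum(),np.median(pts[:,2]),r)
    b=roi&(hsv[...,0]>100)&(hsv[...,0]<130)&(hsv[...,1]>150)&(hsv[...,2]>60)&(z>100)&(y<100)
    q=P[b]; m=np.median(q,0); q=q[np.linalg.norm(q-m,axis=1)<75]; m=q.mean(0)
    d=np.linalg.svd(q-m)[2][0]; d*=-np.sign(d[1]); t=(q-m)@d
    print(" handle",len(q),m.round(1),d.round(3),t.min().round(1),t.max().round(1),"elev",np.degrees(np.arcsin(d[2])).round(1),"yaw",np.degrees(np.arctan2(d[1],d[0])).round(1))
    p=np.percentile(t,[0,100]); print(m+d*p[0],m+d*p[1])
    # shaft/below: list high-ish gray points along line
a=np.load("pics/top0.npz")["color"][185:315,205:365,::-1]
b=np.load("pics/side0.npz")["color"][200:410,230:400,::-1]
A=cv2.resize(a,(800,650//1)); A=cv2.resize(a,None,fx=3.6,fy=3.6,interpolation=2)
B=cv2.resize(b,None,fx=2.2,fy=2.2,interpolation=2)[:468]
cv2.imwrite("pics/crop.png",A)
E
```

```text
top cover 4295 170.11515772355528 ((523.675537109375, 116.91183471679688), (270.3167724609375, 171.81629943847656), 67.01251983642578)
 handle 118 [463.6 -35.2 206.8] [-0.377 -0.831  0.41 ] -45.8 36.0 elev 24.2 yaw -114.4
[480.85910077   2.84929256 188.06000475] [450.05144554 -65.04218075 221.5593073 ]
side cover 9686 169.55019987043585 ((523.4306640625, 117.26080322265625), (271.3500671386719, 172.97247314453125), 67.06917572021484)
 handle 165 [463.3 -29.4 201.6] [-0.383 -0.839  0.387] -41.7 42.2 elev 22.8 yaw -114.5
[479.2949942    5.55376661 185.48792616] [447.16891274 -64.85591318 217.97702632]
```

View pics/crop.png

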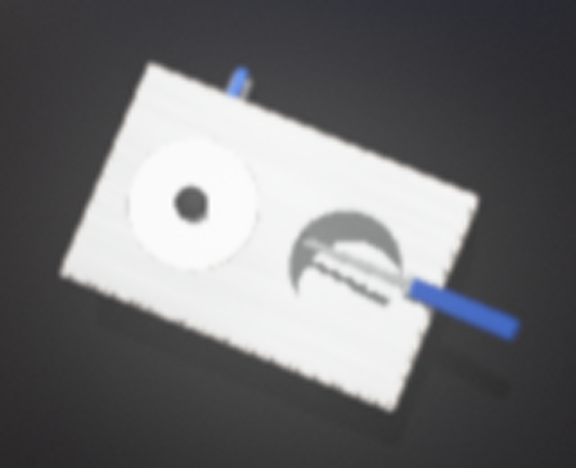

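```bash
cat >> h.py <<'E'
from scipy.spatial.transform import Rotation as R
from station import telemetry
def goal(p,R1):
    "shift and turn numbers from the measured pose to TCP p, orientation R1"
    s=telemetry.read_state(); R0=R.from_euler("xyz",s["ee_rot"],degrees=True)
    print("t",round(s["t"],2),"joints",np.round(s["joint_pos"],1),"gap",round(s["finger_gap"],1),"pos",np.round(s["ee_pos"],1),np.round(s["ee_rot"],1))
    print("shift",np.round(R0.inv().apply(np.array(p)-s["ee_pos"])/750,4),"turn",np.round((R0.inv()*R1).as_rotvec(degrees=True)/360,4))
E
python3 -c "
from h import *
goal([464,-30,290],R.from_euler('xyz',[180,0,65.5],degrees=True))"
```

```text
t 0.1 joints [-78.4  30.3  82.2  -0.   67.7 -10.2] gap 85.5 pos [ 232.8 -579.4  252.4] [-179.9   -0.    21.9]
shift [ 0.559  -0.565  -0.0488] turn [-0.0003 -0.0002 -0.1212]
```

```bash
python3 -m handwheel '[{"tx":0,"ty":0,"tz":-0.05,"gripper":1},{"tx":0.559,"ty":-0.565,"tz":-0.05,"az":-0.121,"gripper":1},{"tx":0.559,"ty":-0.565,"tz":-0.05,"az":-0.121,"gripper":1},{"tx":0.559,"ty":-0.565,"tz":-0.05,"az":-0.121,"gripper":1},{"tx":0.559,"ty":-0.565,"tz":-0.05,"az":-0.121,"gripper":1},{"tx":0.559,"ty":-0.565,"tz":-0.05,"az":-0.121,"gripper":1},{"tx":0.559,"ty":-0.565,"tz":-0.05,"az":-0.121,"gripper":1},{"tx":0.559,"ty":-0.565,"tz":-0.05,"az":-0.121,"gripper":1},{"tx":0.559,"ty":-0.565,"tz":-0.05,"az":-0.121,"gripper":1},{"tx":0.559,"ty":-0.565,"tz":-0.05,"az":-0.121,"gripper":1},{"tx":0.559,"ty":-0.565,"tz":-0.05,"az":-0.121,"gripper":1},{"tx":0.559,"ty":-0.565,"tz":-0.05,"az":-0.121,"gripper":1}]'
python3 -c "
from h import *
goal([464,-30,290],R.from_euler('xyz',[180,0,65.5],degrees=True))"
```

```text
t 0.1 joints [-78.4  30.3  82.2  -0.   67.7 -10.2] gap 85.5 pos [ 232.8 -579.4  252.4] [-179.9   -0.    21.9]
shift [ 0.559  -0.565  -0.0488] turn [-0.0003 -0.0002 -0.1212]invalid input
```

```bash
python3 -m handwheel '[{"tx":0,"ty":0,"tz":-0.05,"ax":0,"ay":0,"az":0,"gripper":1},{"tx":0.559,"ty":-0.565,"tz":-0.05,"ax":0,"ay":0,"az":-0.121,"gripper":1},{"tx":0.559,"ty":-0.565,"tz":-0.05,"ax":0,"ay":0,"az":-0.121,"gripper":1},{"tx":0.559,"ty":-0.565,"tz":-0.05,"ax":0,"ay":0,"az":-0.121,"gripper":1},{"tx":0.559,"ty":-0.565,"tz":-0.05,"ax":0,"ay":0,"az":-0.121,"gripper":1},{"tx":0.559,"ty":-0.565,"tz":-0.05,"ax":0,"ay":0,"az":-0.121,"gripper":1},{"tx":0.559,"ty":-0.565,"tz":-0.05,"ax":0,"ay":0,"az":-0.121,"gripper":1},{"tx":0.559,"ty":-0.565,"tz":-0.05,"ax":0,"ay":0,"az":-0.121,"gripper":1},{"tx":0.559,"ty":-0.565,"tz":-0.05,"ax":0,"ay":0,"az":-0.121,"gripper":1},{"tx":0.559,"ty":-0.565,"tz":-0.05,"ax":0,"ay":0,"az":-0.121,"gripper":1},{"tx":0.559,"ty":-0.565,"tz":-0.05,"ax":0,"ay":0,"az":-0.121,"gripper":1},{"tx":0.559,"ty":-0.565,"tz":-0.05,"ax":0,"ay":0,"az":-0.121,"gripper":1}]'
python3 -c "
from h import *
goal([464,-30,290],R.from_euler('xyz',[180,0,65.5],degrees=True))"
```

```text
t: 1.1
ee_pos: [410.7, -155.4, 290.7]
ee_rot: [-180.0, -0.0, 65.4]
wrist_force: [0.6, -0.5, 0.0]
finger_gap: 84.9
gripper_force: 0.0
t 1.1 joints [-35.4  12.8 104.7   0.   62.5 -10.8] gap 84.9 pos [ 410.7 -155.4  290.7] [-180.    -0.    65.4]
shift [ 0.1816 -0.005   0.001 ] turn [-0.     -0.     -0.0003]
```

```bash
python3 -m handwheel '[{"tx":0.18,"ty":-0.005,"tz":0,"ax":0,"ay":0,"az":0,"gripper":1},{"tx":0.18,"ty":-0.005,"tz":0,"ax":0,"ay":0,"az":0,"gripper":1},{"tx":0.18,"ty":-0.005,"tz":0,"ax":0,"ay":0,"az":0,"gripper":1},{"tx":0.18,"ty":-0.005,"tz":0,"ax":0,"ay":0,"az":0,"gripper":1},{"tx":0.18,"ty":-0.005,"tz":0,"ax":0,"ay":0,"az":0,"gripper":1},{"tx":0.18,"ty":-0.005,"tz":0,"ax":0,"ay":0,"az":0,"gripper":1}]'
python3 - <<'E'
from h import *
from station import viewer
goal([464,-30,198],R.from_euler('xyz',[180,0,65.5],degrees=True))
c=viewer.capture("wrist"); P,ok=cloud(c); cv2.imwrite("pics/w1.png",c["color"][...,::-1])
hsv=cv2.cvtColor(c["color"],cv2.COLOR_RGB2HSV)
b=ok&(hsv[...,0]>100)&(hsv[...,0]<130)&(hsv[...,1]>150)&(hsv[...,2]>60)
q=P[b]; q=q[(abs(q[:,2]-205)<40)]; m=np.median(q,0); q=q[np.linalg.norm(q-m,axis=1)<75]; m=q.mean(0)
d=np.linalg.svd(q-m,full_matrices=False)[2][0]; d*=-np.sign(d[1]); t=(q-m)@d
print(len(q),m,d,m+d*t.min(),m+d*t.max(),np.degrees(np.arcsin(d[2])),np.degrees(np.arctan2(d[1],d[0])))
E
```

```text
t: 1.6
ee_pos: [463.1, -32.9, 290.5]
ee_rot: [-180.0, 0.0, 65.6]
wrist_force: [0.9, 0.7, -0.3]
finger_gap: 85.1
gripper_force: 0.0
t 1.6 joints [-17.9  14.9 101.6  -0.   63.5   6.6] gap 85.1 pos [463.1 -32.9 290.5] [-180.     0.    65.6]
shift [ 0.0042 -0.0004  0.1233] turn [-0.0001  0.0001  0.0002]
4592 [463.58866879 -28.78796955 201.78444731] [-0.37972391 -0.83457643  0.39911395] [480.83361256   9.11384113 183.65891589] [447.37272775 -64.42818594 218.82843151] 23.52279870734617 -114.46505907643586
```

View pics/w1.png

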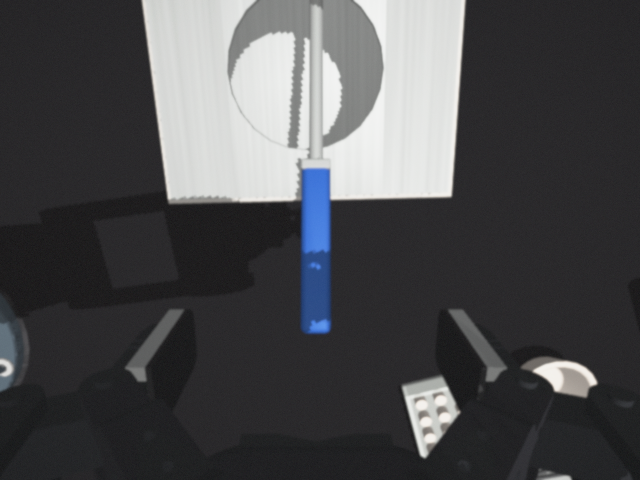

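The wrist picture shows the handle at columns 302–330, rows 165–332, centred between the pads and parallel to them. The depth gives a grip point of (463.4, -29.2, 195), which agrees with the other cameras, so I'll descend and grip.

```bash
python3 -m handwheel '[{"tx":0.004,"ty":0,"tz":0.05,"ax":0,"ay":0,"az":0,"gripper":1},{"tx":0.004,"ty":0,"tz":0.09,"ax":0,"ay":0,"az":0,"gripper":1},{"tx":0.004,"ty":0,"tz":0.115,"ax":0,"ay":0,"az":0,"gripper":1},{"tx":0.004,"ty":0,"tz":0.122,"ax":0,"ay":0,"az":0,"gripper":1},{"tx":0.004,"ty":0,"tz":0.122,"ax":0,"ay":0,"az":0,"gripper":1},{"tx":0.004,"ty":0,"tz":0.122,"ax":0,"ay":0,"az":0,"gripper":1}]' 70 && python3 -m handwheel '[{"tx":0,"ty":0,"tz":0,"ax":0,"ay":0,"az":0,"gripper":0.5},{"tx":0,"ty":0,"tz":0,"ax":0,"ay":0,"az":0,"gripper":0.4},{"tx":0,"ty":0,"tz":0,"ax":0,"ay":0,"az":0,"gripper":0.3},{"tx":0,"ty":0,"tz":0,"ax":0,"ay":0,"az":0,"gripper":0.2},{"tx":0,"ty":0,"tz":0,"ax":0,"ay":0,"az":0,"gripper":0},{"tx":0,"ty":0,"tz":0,"ax":0,"ay":0,"az":0,"gripper":0},{"tx":0,"ty":0,"tz":0,"ax":0,"ay":0,"az":0,"gripper":0},{"tx":0,"ty":0,"tz":0,"ax":0,"ay":0,"az":0,"gripper":0},{"tx":0,"ty":0,"tz":0,"ax":0,"ay":0,"az":0,"gripper":0},{"tx":0,"ty":0,"tz":0,"ax":0,"ay":0,"az":0,"gripper":0},{"tx":0,"ty":0,"tz":0,"ax":0,"ay":0,"az":0,"gripper":0},{"tx":0,"ty":0,"tz":0,"ax":0,"ay":0,"az":0,"gripper":0}]' 70
python3 - <<'E'
from h import *
d=np.array([-.38,-.835,.40]); d/=np.linalg.norm(d)
p=np.array(telemetry.read_state()["ee_pos"])
goal(p+[0,0,5]+0*d,R.from_euler('xyz',[180,0,65.6],degrees=True))
goal(p+[0,0,5]+100*d,R.from_euler('xyz',[180,0,65.6],degrees=True))
E
```

```text
t: 2.15
ee_pos: [465.0, -31.7, 199.8]
ee_rot: [180.0, 0.0, 65.3]
wrist_force: [0.7, 0.1, -0.3]
finger_gap: 85.9
gripper_force: 0.0
t: 3.15
ee_pos: [464.7, -30.3, 199.4]
ee_rot: [180.0, -0.0, 65.4]
wrist_force: [0.6, 1.1, 1.6]
finger_gap: 14.4
gripper_force: 70.0
t 3.15 joints [-17.5  22.9 107.7   0.   49.4   7. ] gap 14.4 pos [464.7 -30.3 199.4] [180.   -0.   65.4]
shift [ 0.      0.     -0.0067] turn [ 0.     -0.     -0.0005]
t 3.15 joints [-17.5  22.9 107.7   0.   49.4   7. ] gap 14.4 pos [464.7 -30.3 199.4] [180.   -0.   65.4]
shift [-0.1222  0.0002 -0.06  ] turn [ 0.     -0.     -0.0005]
```

```bash
python3 -m handwheel '[{"tx":0,"ty":0,"tz":-0.003,"ax":0,"ay":0,"az":0,"gripper":0},{"tx":-0.003,"ty":0,"tz":-0.007,"ax":0,"ay":0,"az":0,"gripper":0},{"tx":-0.012,"ty":0,"tz":-0.012,"ax":0,"ay":0,"az":0,"gripper":0},{"tx":-0.024,"ty":0,"tz":-0.017,"ax":0,"ay":0,"az":0,"gripper":0},{"tx":-0.036,"ty":0,"tz":-0.0225,"ax":0,"ay":0,"az":0,"gripper":0},{"tx":-0.048,"ty":0,"tz":-0.028,"ax":0,"ay":0,"az":0,"gripper":0},{"tx":-0.06,"ty":0,"tz":-0.033,"ax":0,"ay":0,"az":0,"gripper":0},{"tx":-0.075,"ty":0,"tz":-0.0395,"ax":0,"ay":0,"az":0,"gripper":0},{"tx":-0.09,"ty":0,"tz":-0.046,"ax":0,"ay":0,"az":0,"gripper":0},{"tx":-0.105,"ty":0,"tz":-0.0525,"ax":0,"ay":0,"az":0,"gripper":0},{"tx":-0.12,"ty":0,"tz":-0.059,"ax":0,"ay":0,"az":0,"gripper":0},{"tx":-0.12,"ty":0,"tz":-0.059,"ax":0,"ay":0,"az":0,"gripper":0}]'
python3 - <<'E'
from h import *
from station import viewer
s=telemetry.read_state(); print(np.round(s["joint_pos"],1))
c=viewer.capture("side"); P,ok=cloud(c); np.savez("pics/side1.npz",**c)
cv2.imwrite("pics/s1.png",cv2.resize(c["color"][130:410,230:470,::-1],None,fx=2,fy=2,interpolation=2))
x,y,z=P[...,0],P[...,1],P[...,2]
cov=ok&(x>380)&(x<760)&(y>-20)&(y<300)&(abs(z-169)<5)
print(cv2.minAreaRect(P[cov][:,:2].astype(np.float32)),np.median(z[cov]))
E
```

```text
t: 4.15
ee_pos: [427.0, -114.5, 244.6]
ee_rot: [179.9, 0.1, 65.3]
wrist_force: [-0.3, 0.3, -1.4]
finger_gap: 14.8
gripper_force: 69.8
[-2.950e+01  1.690e+01  1.079e+02 -1.000e-01  5.500e+01 -4.800e+00]
((523.7189331054688, 117.96649169921875), (270.5402526855469, 172.93557739257812), 67.08133697509766) 169.53462685078654
```

View pics/s1.png

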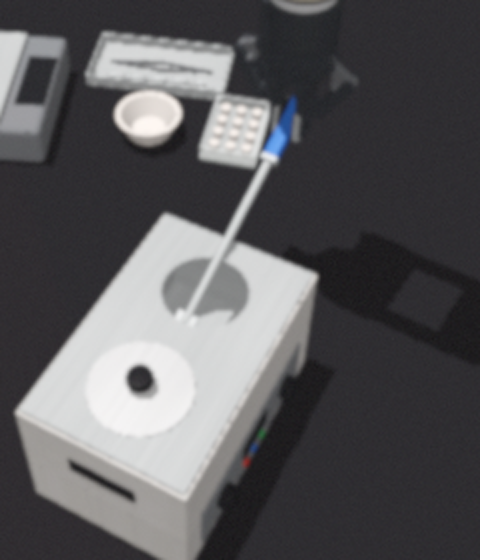

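The picture shows the shaft coming cleanly out of the hole, with its blade end still under the cover and the cover in place. I'll keep pulling.

```bash
python3 -m handwheel '[{"tx":-0.01,"ty":0,"tz":-0.0044,"ax":0,"ay":0,"az":0,"gripper":0},{"tx":-0.025,"ty":0,"tz":-0.011,"ax":0,"ay":0,"az":0,"gripper":0},{"tx":-0.042,"ty":0,"tz":-0.0185,"ax":0,"ay":0,"az":0,"gripper":0},{"tx":-0.059,"ty":0,"tz":-0.026,"ax":0,"ay":0,"az":0,"gripper":0},{"tx":-0.076,"ty":0,"tz":-0.0335,"ax":0,"ay":0,"az":0,"gripper":0},{"tx":-0.093,"ty":0,"tz":-0.041,"ax":0,"ay":0,"az":0,"gripper":0},{"tx":-0.11,"ty":0,"tz":-0.0485,"ax":0,"ay":0,"az":0,"gripper":0},{"tx":-0.127,"ty":0,"tz":-0.056,"ax":0,"ay":0,"az":0,"gripper":0},{"tx":-0.144,"ty":0,"tz":-0.0635,"ax":0,"ay":0,"az":0,"gripper":0},{"tx":-0.161,"ty":0,"tz":-0.071,"ax":0,"ay":0,"az":0,"gripper":0},{"tx":-0.178,"ty":0,"tz":-0.08,"ax":0,"ay":0,"az":0,"gripper":0},{"tx":-0.18,"ty":0,"tz":-0.086,"ax":0,"ay":0,"az":0,"gripper":0}]'
python3 - <<'E'
from h import *
from station import viewer
s=telemetry.read_state(); print(np.round(s["joint_pos"],1))
c=viewer.capture("side"); P,ok=cloud(c); np.savez("pics/side2.npz",**c)
cv2.imwrite("pics/s2.png",cv2.resize(c["color"][130:410,230:470,::-1],None,fx=2,fy=2,interpolation=2))
x,y,z=P[...,0],P[...,1],P[...,2]
cov=ok&(x>380)&(x<760)&(y>-20)&(y<300)&(abs(z-169)<5)
print(cv2.minAreaRect(P[cov][:,:2].astype(np.float32)),np.median(z[cov]))
E
```

```text
t: 5.2
ee_pos: [370.8, -236.7, 308.6]
ee_rot: [180.0, 0.1, 65.4]
wrist_force: [0.8, -0.3, -0.8]
finger_gap: 14.8
gripper_force: 69.8
[-47.1  11.5 103.2  -0.   65.3 -22.5]
((523.37109375, 117.38734436035156), (270.8330383300781, 172.69357299804688), 67.08551788330078) 169.54472260815533
```

View pics/s2.png

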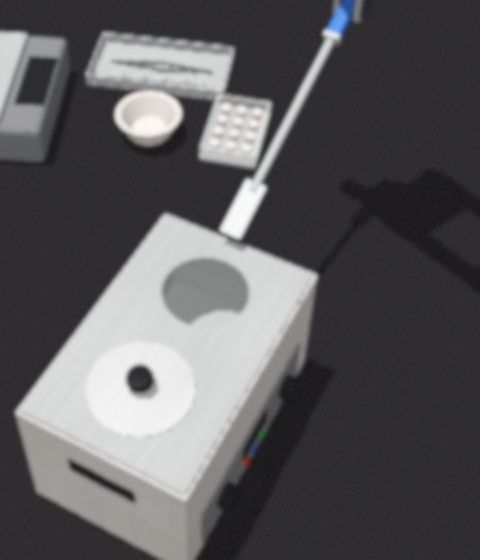

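The blade is out. Its end, near (235,240) in the crop, hangs just beyond and above the cover's edge, and the cover hasn't moved. Next I lift first, then steepen by 38° and move inward.

```bash
python3 -m handwheel '[{"tx":0,"ty":0,"tz":-0.02,"ax":0,"ay":0,"az":0,"gripper":0},{"tx":0,"ty":0,"tz":-0.05,"ax":0,"ay":0,"az":0,"gripper":0},{"tx":0,"ty":0,"tz":-0.08,"ax":0,"ay":0,"az":0,"gripper":0},{"tx":0,"ty":0,"tz":-0.11,"ax":0,"ay":0,"az":0,"gripper":0},{"tx":0,"ty":0,"tz":-0.14,"ax":0,"ay":0,"az":0,"gripper":0},{"tx":0,"ty":0,"tz":-0.17,"ax":0,"ay":0,"az":0,"gripper":0},{"tx":0,"ty":0,"tz":-0.203,"ax":0,"ay":0,"az":0,"gripper":0},{"tx":0.02,"ty":-0.001,"tz":-0.203,"ax":0,"ay":-0.01,"az":0,"gripper":0},{"tx":0.04,"ty":-0.002,"tz":-0.203,"ax":0,"ay":-0.02,"az":0,"gripper":0},{"tx":0.065,"ty":-0.003,"tz":-0.203,"ax":0,"ay":-0.03,"az":0,"gripper":0},{"tx":0.09,"ty":-0.004,"tz":-0.203,"ax":0,"ay":-0.04,"az":0,"gripper":0},{"tx":0.11,"ty":-0.004,"tz":-0.203,"ax":0,"ay":-0.05,"az":0,"gripper":0}]'
python3 -c "
from h import *
goal([443.6,-62,461],R.from_euler('xyz',[180,0,65.4],degrees=True)*R.from_euler('y',-38,degrees=True))"
```

```text
t: 6.25
ee_pos: [402.6, -156.6, 460.1]
ee_rot: [-180.0, 18.1, 65.5]
wrist_force: [0.5, -0.4, -1.2]
finger_gap: 14.8
gripper_force: 69.7
t 6.25 joints [-24.7   4.6  89.1 -18.1  86.4   1. ] gap 14.8 pos [ 402.6 -156.6  460.1] [-180.    18.1   65.5]
shift [ 0.1303 -0.0025 -0.0439] turn [ 0.0001 -0.0553  0.0002]
```

```bash
python3 -m handwheel '[{"tx":0.016,"ty":0,"tz":-0.0055,"ax":0,"ay":-0.007,"az":0,"gripper":0},{"tx":0.032,"ty":-0.001,"tz":-0.011,"ax":0,"ay":-0.014,"az":0,"gripper":0},{"tx":0.049,"ty":-0.001,"tz":-0.0165,"ax":0,"ay":-0.021,"az":0,"gripper":0},{"tx":0.065,"ty":-0.001,"tz":-0.022,"ax":0,"ay":-0.028,"az":0,"gripper":0},{"tx":0.081,"ty":-0.002,"tz":-0.0275,"ax":0,"ay":-0.035,"az":0,"gripper":0},{"tx":0.098,"ty":-0.002,"tz":-0.033,"ax":0,"ay":-0.042,"az":0,"gripper":0},{"tx":0.114,"ty":-0.002,"tz":-0.0385,"ax":0,"ay":-0.049,"az":0,"gripper":0},{"tx":0.13,"ty":-0.002,"tz":-0.044,"ax":0,"ay":-0.055,"az":0,"gripper":0},{"tx":0.13,"ty":-0.002,"tz":-0.044,"ax":0,"ay":-0.055,"az":0,"gripper":0},{"tx":0.13,"ty":-0.002,"tz":-0.044,"ax":0,"ay":-0.055,"az":0,"gripper":0},{"tx":0.13,"ty":-0.002,"tz":-0.044,"ax":0,"ay":-0.055,"az":0,"gripper":0},{"tx":0.13,"ty":-0.002,"tz":-0.044,"ax":0,"ay":-0.055,"az":0,"gripper":0}]'
python3 - <<'E'
from h import *
from station import viewer
s=telemetry.read_state(); print(np.round(s["joint_pos"],1),np.round(s["dq"],2))
for n in("side",):
    c=viewer.capture(n); P,ok=cloud(c); np.savez("pics/side3.npz",**c)
    cv2.imwrite("pics/s3.png",c["color"][...,::-1])
    x,y,z=P[...,0],P[...,1],P[...,2]
    cov=ok&(x>380)&(x<760)&(y>-20)&(y<300)&(abs(z-169)<5)
    print(cv2.minAreaRect(P[cov][:,:2].astype(np.float32)),np.median(z[cov]))
    b=ok&(x>400)&(x<560)&(y>-80)&(y<110)&(z>180)&(z<400)&(np.hypot(x-547.8,y-174)>50)
    q=P[b]; i=np.argsort(q[:,2])[:10]; print(b.sum(),q[i].mean(0)); q=q[q[:,2]<380]
    m=q.mean(0); d=np.linalg.svd(q-m,full_matrices=False)[2][0]; print(m,d)
E
```

```text
t: 7.25
ee_pos: [443.6, -64.9, 461.7]
ee_rot: [180.0, 37.8, 65.4]
wrist_force: [-0.1, 0.0, -0.3]
finger_gap: 14.7
gripper_force: 69.8
[ -2.6  13.5  84.5 -34.9  96.8  22.4] [-0.46 -0.32 -0.17 -0.05  0.09  0.07]
((523.4337768554688, 116.99913024902344), (271.5264892578125, 172.98208618164062), 67.13368225097656) 169.53884597703473
724 [499.67517595  57.07479754 208.86708752]
[484.50260585  24.96931848 278.32653928] [ 0.19506547  0.42109142 -0.88579426]
```

View pics/s3.png

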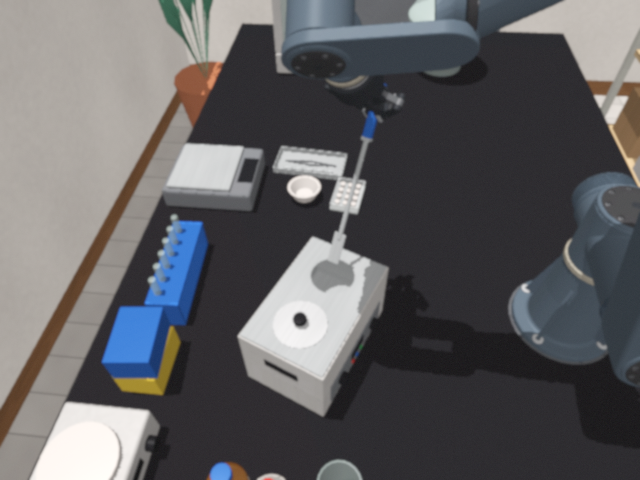

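The picture and depth put the blade end at (500, 57, 209), which is 39 mm above the cover and over the hole. The spatula is about 28° from vertical, held at 70 N, and the cover is where it was. I'll hand it in.

```bash
python3 -c "
from station import robot
print(robot.sign_off())"
```

```text
the job is handed in; nothing more can be done
None
```

I drew the spatula out through the hole and handed the job in at about 7.3 s with it still in the gripper: about 28° from vertical, blade end 39 mm above the cover over the hole, and the cover where it was. The sign-off returned no verdict.

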